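# Hand-crank the stage to its mark

### The arm

A 7-joint arm with a two-finger parallel gripper is mounted at the origin on a cart in front of the work surface, level with it; the furniture and walls round the work are solid. World frame = base frame: x ahead of the robot, y to its left, z up, the work surface at z = 0. Lengths are in m, angles in rad, forces in N, time in s.
With the tool pointing down it reaches from about 0.425 to 0.875 m from the base axis. Payload 4.7 kg.
Tool frame: the origin (TCP) lies midway between the tips of the shut fingers; the grasp point (between the pads) lies 19 mm behind it; x points along the fingers, y is the direction in which the jaws open and shut, and the axes are right-handed (so a half turn about x gives the same grasp; the last joint's range is limited). The gripper opens to 87 mm and grips with 3 to 60 N. Pads are 19 mm wide; open, the fingers measure 117 mm over their backs; the gripper's body (75 mm by 190 mm) begins 51 mm behind the grasp point.
Start: joints at [1.152, 0.321, -0.07, 1.45, 0.023, 1.371, -0.057], TCP at [0.273, -0.59, 0.223] pointing down, gripper open.
Joint ranges: [-2.86, 2.86], [-0.3, 2.09], [-1.38, 1.24], [0.06, 2.45], [-1.56, 4.7], [0.09, 2.05], [-2.69, 2.69]. Speed limits (rad/s): [2.57, 2.57, 3.14, 3.14, 3.14, 3.14, 3.14].

### API

Orientations are given as a rotation vector (axis times angle).
In Python, from bench import ctrl gives the robot as it stands. The module is installed in compiled form; this text tells all that it offers.
- The arm moves only by the shell command python3 -m jog 'ROWS' [FORCE]. ROWS is JSON, a list of rows, each an object with "rot": the turn, a rotation vector about the tool's x, y, z in units of 5 degrees (1.0 is 5 degrees), a list of three; "travel": the shift along the tool's x, y, z in units of 0.3 m (1.0 is 0.3 m), a list of three; "jaw": the closure, from -1 (fully open) to 1 (shut), so that 0 is half open. In form: [{"rot": [ax, ay, az], "travel": [tx, ty, tz], "jaw": jaw}, ...]. A call has 1 to 8 rows; each row shifts and turns the commanded pose from where the row before left it, along the tool's axes as they then stand; what a row does not reach is not made up. A row lasts 1/10 s, in which the tool goes at most 50 mm and 8.59 degrees, less where a joint would pass 70% of its speed; a pose out of reach is approached as far as the arm can. A call with a number of a shift or a turn outside -1 to 1 is refused whole. A call with a gripper value outside its range is refused whole. The fingers move at their own pace and stop on an object; FORCE is the grip in N (left out, the last holds). Time passes only in rows, so rows that do not move let the fingers close. It gives the time, the measured TCP pose, the force and the opening at its end, in the units of the state.
- ctrl.get_state(): the state, without advancing time (a new reading comes with each control period).
- ctrl.get_image(name): name is "side" or "top" or "wrist"; returns the picture (420x560x3 uint8, red, green, blue); there is no depth.
- ctrl.camera_model(name): a dict with "mtx" (3x3 intrinsics, pixels), "k1" (the pictures are not rectified: a ray, as slopes to the right and down, at radius r is drawn at 1 + k1 r^2 times it, then the intrinsics apply), "extrinsics" (4x4, takes a point from world to camera coordinates); the wrist camera has in their place "hand_eye" (4x4, takes a point from camera to tool coordinates, whose origin is the TCP and whose axes are the tool frame's). Camera axes: x right, y up, looking along -z (the intrinsics and any distortion apply to the point x, -y, -z); pixel columns grow to the right and rows downward; lengths in m; the calibration is good to about 2 mm. A picture is of the moment at which its call begins: read the wrist's pose just before it. camera_model takes no time and is no camera call.
- ctrl.close_job(): hands the job in, once; it reports no verdict.
The state is a dict: "time": time; "joint_positions": joint angles; "qd": joint speeds; "joint_torque": joint torques, N m; "position": TCP position; "tool_rot": TCP orientation; "ft_force": force on the tool from outside, world axes, zero at the start; "torque": the same for the moment, N m; "grip_width": opening from 0.0 (shut) to 1.0 (fully open).
Only numpy, scipy, OpenCV 4.12 (cv2) and the standard library are available. Lean on these libraries where they do the work, as an engineer would, in place of code of your own. Each camera call takes 0.05 s, during which the arm holds its last target.

### The job

Change the drive selector from motor (blue) to hand (yellow), stopping for at least one second at the upright centre-off position on the way. Then wind the crank clockwise, without letting it come off its square shaft end, until the carriage's red pointer is level with the yellow mark on the scale, and swing the orange clamp lever outward to its stop. Leave the crank on its shaft and the gearhead in its place on the carriage, and do not disturb the things around.

Things in the scene. Friction and masses are not known exactly. Their poses are not given: they have to be found in the camera images.
- stage: Fixed positioning stage on the table, 110 x 410 mm aluminium base plate 12 mm thick, its length along its own y. Origin: table level under the plate, axes x across, y along the rail, z up; at yaw 0 its -x side (with the scale) faces the robot; its yaw varies little. Grey gearbox 84 x 96 mm, top 78 mm high with its flange, centred at y = -155 mm; two rods, a screw and the carriage in the middle; grey end block 84 x 44 mm, 62 mm high, centred at y = +168 mm.
- shaft_foot (a point): Top of the round collar (36 mm across) of the upright drive shaft on the gearbox, 84 mm above the table, on the shaft axis. Above it the shaft end is an 18 mm square, 24 mm tall. Turning the shaft clockwise seen from above drives the carriage toward the end block (stage +y), 14 mm a full turn; the shaft needs about 0.1 N m (1.7 N at the crank grip) and stays where it is left. Axes do not turn with the shaft.
- crank: Loose dark steel hand crank, about 0.33 kg, standing on the square shaft end; only its weight keeps it there. Origin: centre of the underside of its hub (40 x 40 x 22 mm, 20 mm square through hole, so about 6 degrees of play), which rests on shaft_foot. The arm runs along its own -x and carries an upright black grip; z is up along the shaft.
- crank_grip (a point): Middle of the crank's black upright grip: a 22 mm thick, 50 mm tall barrel that spins freely on the crank, 60 mm from the shaft axis. It stands from 24 to 74 mm above the underside of the hub (108 to 158 mm above the table); this point is 49 mm above the underside (133 mm above the table). The arm's top is 18 mm and the boss's top 23 mm above the underside.
- pointer (a point): Tip of the red pointer on the front (-x) side of the carriage, 32 mm above the table. It moves along the stage's y with the carriage. The carriage (92 x 80 mm) moves only by the drive shaft; it cannot be pushed.
- mark_line (a point): Top of the yellow index mark on the small dark clamp fixed to the scale at the stage's front edge, 32 mm above the table. Its axes are those of the stage; it stands 32 to 44 mm toward stage +y from where the pointer starts. The carriage is in place when the pointer and this point have the same position along the stage's y.
- nest (a point): Centre of the carriage's top plate, 38 mm above the table, between 9 mm high steel lips that hold the gearhead.
- gearhead: Black gearhead, housing 42 x 60 x 60 mm with a yellow-capped shaft that points to the back, about 0.42 kg, standing loose between the lips of the carriage, top 98 mm above the table. Origin: underside, 19 mm from nest. Leave it alone.
- selector_box: Fixed blue drive selector box, 100 x 80 mm, 60 mm high, on the left or the right of the stage. Origin: table level under its centre; its -x (blue dots) faces roughly the robot, its +x (yellow dots) faces away.
- selector_knob (a point): Centre of the red knob (26 mm across, 30 mm tall) at the top of the selector lever, 83 mm from the lever's pivot; the pivot is 52 mm above the table over the box's centre. Below the knob the lever is a 12 mm round bar.
- selector (a joint): Angle of the selector lever, rad; it swings in the box's x-z plane. -0.65: stop at the blue dots, motor drive (leaning along the box's -x, toward the robot); 0: upright, centre off; +0.65: stop at the yellow dots, hand drive (leaning along +x). No detents: it stays where it is left; moving it takes about 1.2 N at the knob.
- clamp_knob (a point): Middle of the orange knob (25 mm across, 48 mm tall, standing from 78 to 126 mm above the table; this point is 102 mm up) at the end of the clamp lever, 75 mm from its upright pivot, which stands on the end block at stage x = 0, y = +168 mm. The lever's flat arm is 69 to 78 mm above the table.
- clamp (a joint): Angle of the clamp lever, rad. 0: open, the arm points along stage -x (toward the robot); 1.2: closed, at its stop, after swinging clockwise seen from above, so that the knob goes outward past the end block (from stage -x toward +y). It stays where it is left; takes about 1.1 N at the knob.
- pin_box: Bystander: small open brown carton of pins, 87 x 121 x 64 mm, on the other side of the stage from the selector box. Origin: centre of the underside.
- grease_tin: Bystander: flat white tin, 67 mm across, 36 mm tall, in front of the stage. Origin: centre of the underside.
Not all that is in view belongs to the job. Leave any pink look-alike of the selector_box alone. What is shaped like the crank but pink is not meant.

How it is judged:
On the way, in this order (a step that is already met when the one before it is completed fails the run):
1. the selector rests at centre off (within 0.2 rad of upright) for a second (value of joint selector between -0.2 and 0.2 rad), for 0.95 s.
2. the selector is on the hand side (beyond +0.48 rad) (value of joint selector above 0.48 rad), for 0.2 s.
3. the crank has brought the pointer to the mark (within 4 mm) (y of pointer in the frame of mark_line between -0.004 and 0.004 m and z of crank in the frame of shaft_foot below 0.012 m and angle between crank's own z axis and vertical below 0.2 rad), for 0.3 s.
4. the clamp lever is closed (beyond 1.0 rad) (value of joint clamp above 1 rad), for 0.2 s.
At the end, for the whole second after the job is handed in: selector beyond 0.48 rad (hand), pointer within 4 mm of the mark along the rail, clamp beyond 1.0 rad, crank on its square (within 12 mm of fully down, tilt under 0.2 rad), gearhead within 30 mm of the nest, crank and gearhead at rest (all of step 3 and value of joint selector above 0.48 rad and value of joint clamp above 1 rad and distance between nest and gearhead below 0.03 m and linear speed of each of crank, gearhead below 0.02 m/s); the robot touches nothing.
It fails at once if the crank comes off its square (hub raised more than 18 mm or tilted over 0.35 rad) (z of crank in the frame of shaft_foot above 0.018 m or angle between crank's own z axis and vertical above 0.35 rad).
It fails at once if the carriage is wound while the selector is not on hand (y of pointer in the frame of stage above -0.01 m and value of joint selector below 0.4 rad).
It fails at once if the gearhead is shifted out of its nest (distance between nest and gearhead above 0.035 m).
It fails at once if a bystander is moved more than 25 mm (distance of any of pin_box, grease_tin from where it was at the start of the episode above 0.025 m).
It also fails if it takes over 72 s, if anything falls off the work surface, if the arm or the gripper's body presses on something with over 40 N, if the wrist force passes 120 N, or if a joint passes its speed limit or range.

## Working session

There is one attempt and no reset: what is moved stays moved. The work goes in short steps, Python scripts to look and compute and a shell command to move; the robot and the scene stay as the last step left them, time stands still between calls to the robot, and variables do not carry over. Pictures are saved under pics/ and viewed, and the job is handed in when it is done.

```bash
mkdir -p pics; ls
cat > h.py <<'E'
import numpy as np, cv2
from bench import ctrl
from scipy.spatial.transform import Rotation as R
def save(name,fn,img=None):
    im=ctrl.get_image(name) if img is None else img
    cv2.imwrite('pics/'+fn,im[:,:,::-1]); return im
def cam(name):
    m=ctrl.camera_model(name)
    K=np.array(m['mtx']);k1=m['k1']
    if 'extrinsics' in m: E=np.array(m['extrinsics'])
    else:
        s=ctrl.get_state();T=np.eye(4);T[:3,:3]=R.from_rotvec(s['tool_rot']).as_matrix();T[:3,3]=s['position']
        E=np.linalg.inv(T@np.array(m['hand_eye']))
    return K,k1,E
def proj(c,p):
    K,k1,E=c;q=E[:3,:3]@np.array(p)+E[:3,3]
    a=np.array([q[0],-q[1]])/-q[2];a=a*(1+k1*(a@a));return (K@[a[0],a[1],1])[:2]
def ray(c,uv):
    K,k1,E=c;d=np.linalg.solve(K,[uv[0],uv[1],1])[:2];a=d.copy()
    for _ in range(30):a=d/(1+k1*(a@a))
    v=E[:3,:3].T@np.array([a[0],-a[1],-1]);o=-E[:3,:3].T@E[:3,3];return o,v
def atz(c,uv,z):
    o,v=ray(c,uv);return o+v*(z-o[2])/v[2]
def tri(l):
    A=np.zeros((3,3));b=np.zeros(3)
    for c,uv in l:
        o,v=ray(c,uv);v=v/np.linalg.norm(v);P=np.eye(3)-np.outer(v,v);A+=P;b+=P@o
    return np.linalg.solve(A,b)
E
python3 - <<'E'
from h import *
np.set_printoptions(precision=4,suppress=True)
s=ctrl.get_state();print(s)
print(R.from_rotvec(s['tool_rot']).as_matrix())
for n in('top','side','wrist'):save(n,n+'0.png')
E
```

```text
pics
{'time': 0.0, 'joint_positions': array([ 1.1521,  0.3218, -0.0701,  1.4517,  0.0226,  1.3708, -0.0569]), 'qd': array([-0.0002, -0.0005,  0.0006,  0.0002, -0.0004,  0.0004, -0.0002]), 'joint_torque': array([  0.0004, -49.1281,  -0.4035, -31.2526,  -0.064 ,   0.0439,
         0.0002]), 'position': array([ 0.2723, -0.5896,  0.2214]), 'tool_rot': array([ 1.9823,  0.4378, -1.9834]), 'ft_force': array([0.7773, 0.0817, 0.33  ]), 'torque': array([-0.0094,  0.024 , -0.0185]), 'grip_width': 0.9994025936157309}
[[-0.0009  0.4194 -0.9078]
 [ 0.0017 -0.9078 -0.4194]
 [-1.     -0.0019  0.0001]]
```

View pics/top0.png

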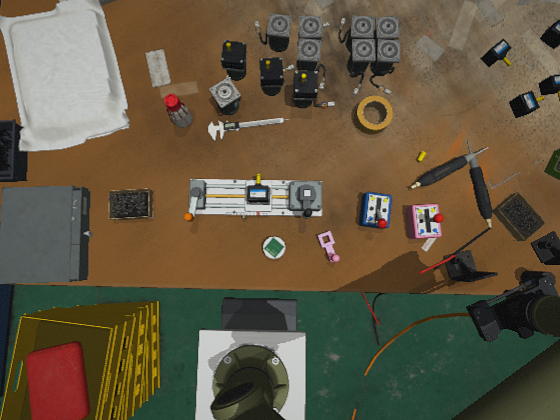

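View pics/side0.png

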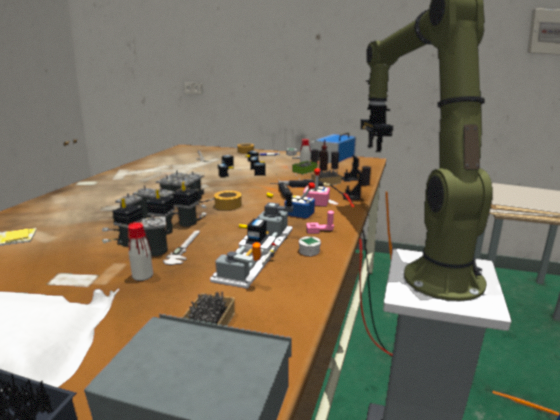

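View pics/wrist0.png

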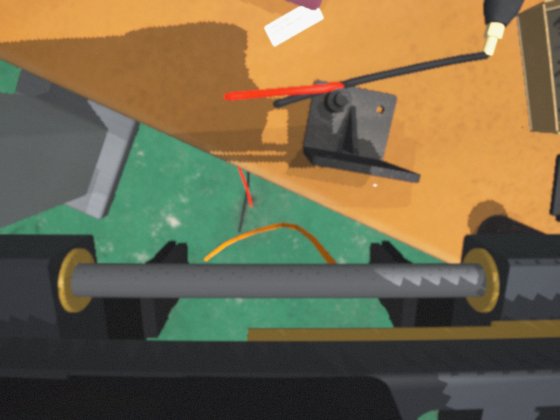

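Run:
```python
import cv2
im=cv2.imread('pics/top0.png')
a=cv2.resize(im[170:270,180:340],None,fx=5,fy=5,interpolation=cv2.INTER_CUBIC);cv2.imwrite('pics/topA.png',a)
a=cv2.resize(im[180:250,350:450],None,fx=8,fy=8,interpolation=cv2.INTER_CUBIC);cv2.imwrite('pics/topB.png',a)
im=cv2.imread('pics/side0.png')
a=cv2.resize(im[175:285,205:345],None,fx=5.4,fy=5.4,interpolation=cv2.INTER_CUBIC);cv2.imwrite('pics/sideA.png',a)
```

```text
(no output)
```

View pics/topA.png

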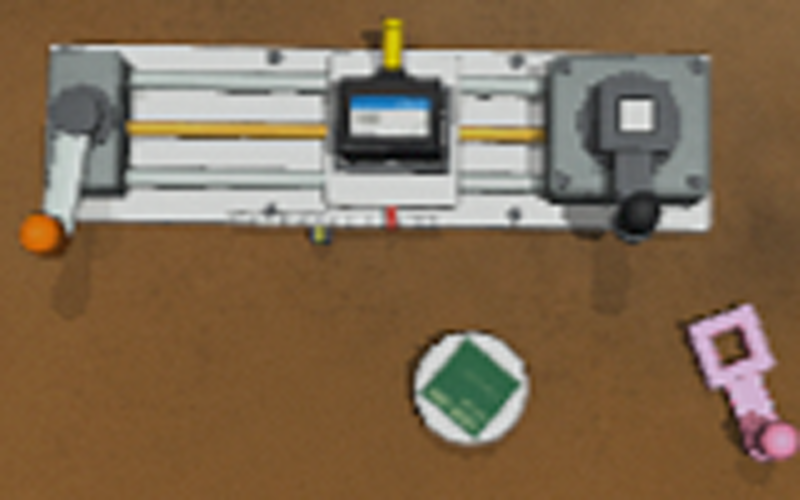

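View pics/topB.png

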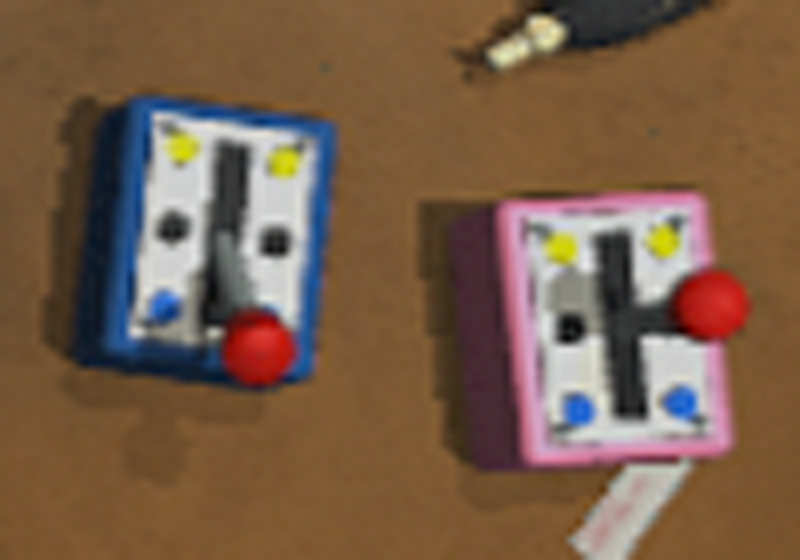

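View pics/sideA.png

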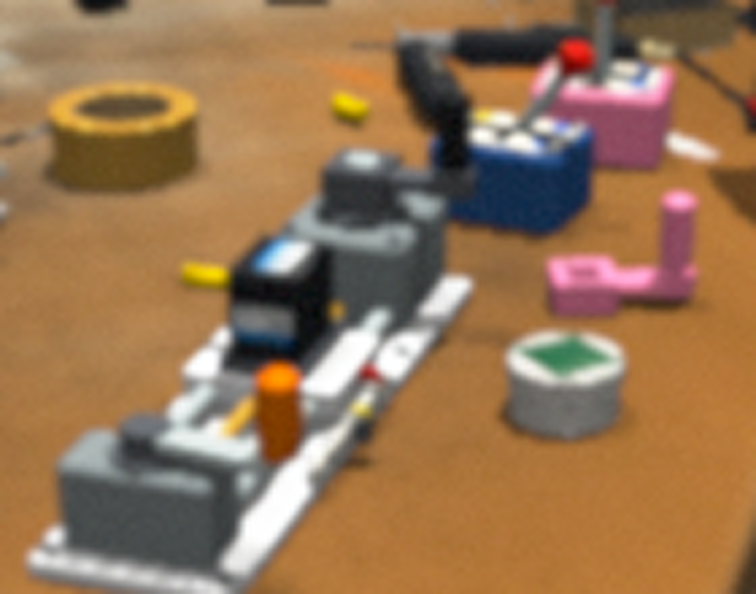

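Run:
```python
from h import *
np.set_printoptions(precision=4,suppress=True)
c=cam('top');s=cam('side')
A=lambda u,v:np.array([180+(u+.5)/5-.5,170+(v+.5)/5-.5]);B=lambda u,v:np.array([350+u/8,180+v/8])
S=lambda u,v:np.array([205+u/5.4,175+v/5.4])
for n,p,z in [('TL',A(50,45),.012),('TR',A(710,55),.012),('BR',A(710,230),.012),('shaft top',A(634,115),.108),('grip top',A(638,212),.158),('pointer',A(392,215),.032),('mark',A(319,231),.032),('clampknob top',A(42,233),.126),('clamp piv',A(80,110),.08),
 ('tin',A(470,388),.036),('boxTL',B(140,100),.06),('boxTR',B(332,122),.06),('boxBR',B(310,380),.06),('boxBL',B(85+25,362),.06),('knob',B(258,347),.118)]:
  print(n,p,atz(c,p,z))
print('knob tri',tri([(c,B(258,347)),(s,S(576,55))]))
print('grip', tri([(c,A(638,212)),(s,S(450,110))]))
print(ctrl.camera_model('wrist'))
```

```text
TL [189.6 178.6] [0.6056 0.2071 0.012 ]
TR [321.6 180.6] [ 0.6092 -0.2024  0.012 ]
BR [321.6 215.6] [ 0.5    -0.2032  0.012 ]
shaft top [306.4 192.6] [ 0.5541 -0.1471  0.108 ]
grip top [307.2 212. ] [ 0.4929 -0.1455  0.158 ]
pointer [258.  212.6] [ 0.5023 -0.0086  0.032 ]
mark [243.4 215.8] [0.4916 0.0351 0.032 ]
clampknob top [188.  216.2] [0.4771 0.181  0.126 ]
clamp piv [195.6 191.6] [0.554  0.1727 0.08  ]
tin [273.6 247.2] [ 0.3995 -0.058   0.036 ]
boxTL [367.5 192.5] [ 0.5669 -0.3328  0.06  ]
boxTR [391.5  195.25] [ 0.5604 -0.4041  0.06  ]
boxBR [388.75 227.5 ] [ 0.4642 -0.3946  0.06  ]
boxBL [363.75 225.25] [ 0.4691 -0.3211  0.06  ]
knob [382.25  223.375] [ 0.4706 -0.3589  0.118 ]
knob tri [ 0.4706 -0.358   0.1206]
grip [ 0.4951 -0.1464  0.145 ]
{'mtx': array([[359.9684,   0.    , 278.2914],
       [  0.    , 359.9684, 211.1586],
       [  0.    ,   0.    ,   1.    ]]), 'k1': -0.04789959274730292, 'hand_eye': array([[-0.0009,  0.2414, -0.9704, -0.1619],
       [ 1.    ,  0.0003, -0.0008,  0.0001],
       [ 0.0001, -0.9704, -0.2414, -0.0648],
       [ 0.    ,  0.    ,  0.    ,  1.    ]])}
```

```bash
cat >> h.py <<'E'
def plan(xyz,ydir=None):
    "total travel (units .3m) in present tool axes, and rotation (units 5deg) about tool axes to have x down & y along ydir"
    s=ctrl.get_state();M=R.from_rotvec(s['tool_rot']).as_matrix()
    print('t',round(s['time'],2),'pos',np.round(s['position'],4),'F',np.round(s['ft_force'],1),'w',round(s['grip_width']*87,1))
    print('travel units',np.round(M.T@(np.array(xyz)-s['position'])/.3,3))
    if ydir is not None:
        y=np.array([*ydir,0.]);y/=np.linalg.norm(y);x=np.array([0,0,-1.]);N=np.stack([x,y,np.cross(x,y)],1)
        print('rot units',np.round(R.from_matrix(M.T@N).as_rotvec()/np.radians(5),3))
    else: print('tool y',M[:,1],'z',M[:,2])
E
python3 -c "
from h import *
plan([.471,-.358,.25],[.995,-.1])"
```

```text
t 0.15 pos [ 0.2724 -0.5897  0.2217] F [-0.8  0.8 -0.2] w 87.0
travel units [-0.094 -0.424 -0.925]
rot units [-1.1892e+01 -7.0000e-03  1.6000e-02]
```

```bash
python3 -m jog '[{"rot":[0,0,0],"travel":[-0.012,-0.053,-0.116],"jaw":-0.2},{"rot":[0,0,0],"travel":[-0.012,-0.053,-0.116],"jaw":-0.2},{"rot":[0,0,0],"travel":[-0.012,-0.053,-0.116],"jaw":-0.2},{"rot":[0,0,0],"travel":[-0.012,-0.053,-0.116],"jaw":-0.2},{"rot":[0,0,0],"travel":[-0.012,-0.053,-0.116],"jaw":-0.2},{"rot":[0,0,0],"travel":[-0.012,-0.053,-0.116],"jaw":-0.2},{"rot":[0,0,0],"travel":[-0.012,-0.053,-0.116],"jaw":-0.2},{"rot":[0,0,0],"travel":[-0.01,-0.053,-0.113],"jaw":-0.2}]' 10
python3 -m jog '[{"rot":[-1,0,0],"travel":[0,0,0],"jaw":-0.2},{"rot":[-1,0,0],"travel":[0,0,0],"jaw":-0.2},{"rot":[-1,0,0],"travel":[0,0,0],"jaw":-0.2},{"rot":[-1,0,0],"travel":[0,0,0],"jaw":-0.2},{"rot":[-1,0,0],"travel":[0,0,0],"jaw":-0.2},{"rot":[-1,0,0],"travel":[0,0,0],"jaw":-0.2}]'
python3 -m jog '[{"rot":[-1,0,0],"travel":[0,0,0],"jaw":-0.2},{"rot":[-1,0,0],"travel":[0,0,0],"jaw":-0.2},{"rot":[-1,0,0],"travel":[0,0,0],"jaw":-0.2},{"rot":[-1,0,0],"travel":[0,0,0],"jaw":-0.2},{"rot":[-1,0,0],"travel":[0,0,0],"jaw":-0.2},{"rot":[-0.9,0,0],"travel":[0,0,0],"jaw":-0.2}]'
python3 -c "
from h import *
plan([.471,-.358,.25],[.995,-.1]); save('wrist','w1.png');save('top','top1.png')"
```

```text
time: 0.95
position: [0.472, -0.3568, 0.2508]
tool_rot: [1.982, 0.436, -1.982]
ft_force: [0.5, -0.2, 0.4]
grip_width: 0.598
time: 1.55
position: [0.471, -0.3581, 0.2504]
tool_rot: [1.643, 0.856, -1.644]
ft_force: [0.3, -0.6, -1.0]
grip_width: 0.598
time: 2.15
position: [0.471, -0.3581, 0.2504]
tool_rot: [1.28, 1.163, -1.28]
ft_force: [0.2, 0.5, -0.0]
grip_width: 0.598
t 2.15 pos [ 0.471  -0.3581  0.2504] F [ 0.2  0.5 -0. ] w 52.0
travel units [ 0.001  0.    -0.   ]
rot units [ 0.046 -0.003  0.007]
```

View pics/w1.png

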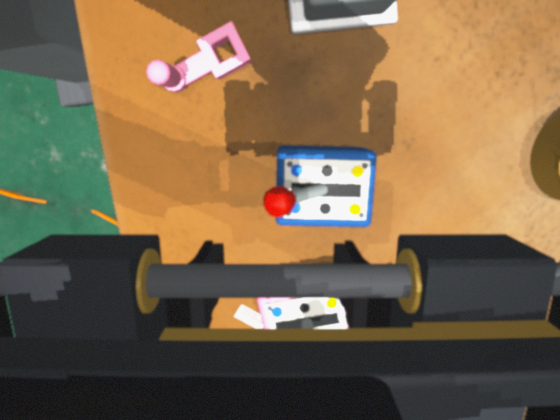

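Run:
```python
from h import *
np.set_printoptions(precision=4,suppress=True)
c=cam('wrist');im=cv2.imread('pics/w1.png')
h=cv2.cvtColor(im,cv2.COLOR_BGR2HSV);m=(((h[...,0]<5)|(h[...,0]>175))&(h[...,1]>180)&(h[...,2]>90)).astype(np.uint8);m[240:]=0
n,l,st,ce=cv2.connectedComponentsWithStats(m);i=1+st[1:,4].argmax();print(st[i],ce[i],atz(c,ce[i],.118))
t=cam('top');print(tri([(c,ce[i]),(t,[382.25,223.4])]))
for p in [(279,148),(375,151),(370,226),(279,225)]:print(atz(c,p,.06))
cv2.imwrite('pics/w1b.png',cv2.resize(im[130:240,240:400],None,fx=5,fy=5,interpolation=cv2.INTER_CUBIC))
```

```text
[264 187  31  30 663] [278.4223 201.184 ] [ 0.4705 -0.3578  0.118 ]
[ 0.4704 -0.3574  0.1218]
[ 0.475  -0.3181  0.06  ]
[ 0.5677 -0.33    0.06  ]
[ 0.5598 -0.4056  0.06  ]
[ 0.4674 -0.3953  0.06  ]
```

View pics/w1b.png

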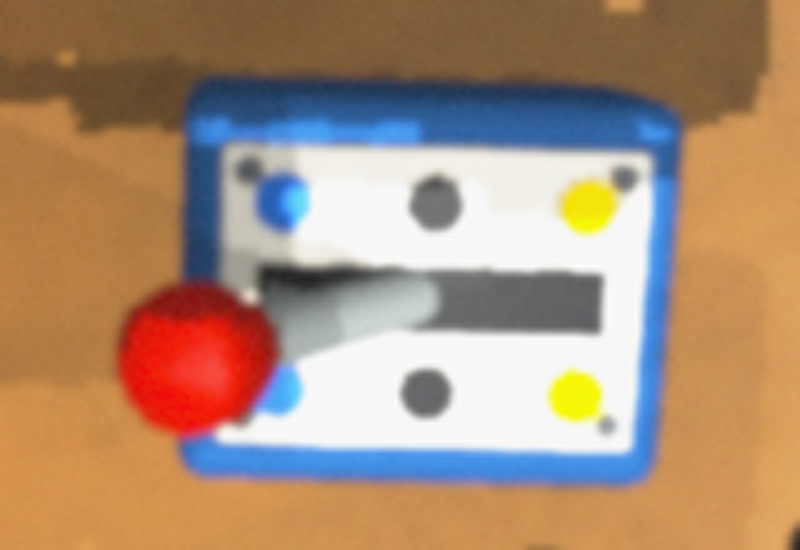

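```bash
python3 -m jog '[{"rot":[0,0,0],"travel":[0.12,0,0],"jaw":-0.2},{"rot":[0,0,0],"travel":[0.12,0,0],"jaw":-0.2},{"rot":[0,0,0],"travel":[0.12,0,0],"jaw":-0.2},{"rot":[0,0,0],"travel":[0.12,0,0],"jaw":-0.2},{"rot":[0,0,0],"travel":[0,0,0],"jaw":0.1},{"rot":[0,0,0],"travel":[0,0,0],"jaw":0.1}]'
python3 -m jog '[{"rot":[0,0,0],"travel":[0,0.03,0],"jaw":0.1},{"rot":[0,0,0],"travel":[0,0.03,0],"jaw":0.1},{"rot":[0,0,0],"travel":[0,0.03,0],"jaw":0.1},{"rot":[0,0,0],"travel":[0,0.03,0],"jaw":0.1},{"rot":[0,0,0],"travel":[0,0.03,0],"jaw":0.1},{"rot":[0,0,0],"travel":[0,0.03,0],"jaw":0.1}]'
python3 -c "
from h import *
plan([.519,-.363,.105],[.995,-.1]); save('wrist','w2.png');save('top','top2.png');save('side','side2.png')
a=[cv2.resize(cv2.imread('pics/'+f)[r0:r1,c0:c1],(480,400),interpolation=cv2.INTER_CUBIC) for f,r0,r1,c0,c1 in [('w2.png',140,300,190,382),('side2.png',180,220,285,333)]]
cv2.imwrite('pics/m2.png',cv2.resize(np.hstack(a),None,fx=.8,fy=.8))"
```

```text
time: 2.85
position: [0.4711, -0.3581, 0.107]
tool_rot: [1.283, 1.161, -1.283]
ft_force: [0.6, 0.2, 0.5]
grip_width: 0.498
time: 3.45
position: [0.5262, -0.3635, 0.1068]
tool_rot: [1.282, 1.16, -1.281]
ft_force: [-2.4, 0.4, 1.7]
grip_width: 0.451
t 3.45 pos [ 0.5262 -0.3635  0.1068] F [-2.4  0.4  1.7] w 39.2
travel units [ 0.006 -0.024  0.001]
rot units [ 0.012 -0.    -0.007]
```

View pics/m2.png

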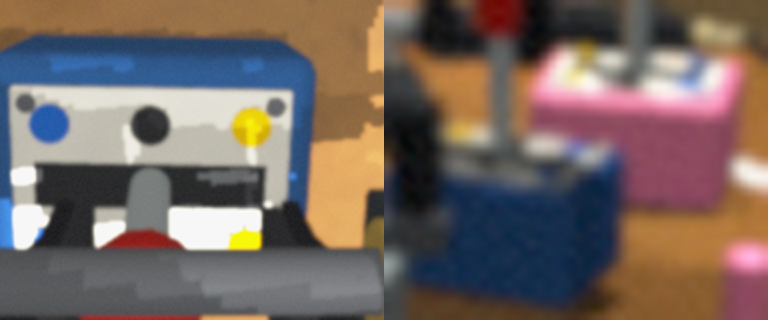

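```bash
python3 -m jog '[{"rot":[0,0,0],"travel":[0,0,0],"jaw":0.1},{"rot":[0,0,0],"travel":[0,0,0],"jaw":0.1},{"rot":[0,0,0],"travel":[0,0,0],"jaw":0.1},{"rot":[0,0,0],"travel":[0,0,0],"jaw":0.1},{"rot":[0,0,0],"travel":[0,0,0],"jaw":0.1},{"rot":[0,0,0],"travel":[0,0,0],"jaw":0.1},{"rot":[0,0,0],"travel":[0,0,0],"jaw":0.1},{"rot":[0,0,0],"travel":[0,0,0],"jaw":0.1}]'
python3 -m jog '[{"rot":[0,0,0],"travel":[0,0,0],"jaw":0.1},{"rot":[0,0,0],"travel":[0,0,0],"jaw":0.1},{"rot":[0,0,0],"travel":[0,0,0],"jaw":0.1},{"rot":[0,0,0],"travel":[0,0,0],"jaw":0.1}]'
python3 -m jog '[{"rot":[0,0,0],"travel":[0,0.03,0],"jaw":0},{"rot":[0,0,0],"travel":[0,0.03,0],"jaw":0},{"rot":[0,0,0],"travel":[0,0.03,0],"jaw":0},{"rot":[0,0,0],"travel":[0,0.03,0],"jaw":0},{"rot":[0,0,0],"travel":[0,0.015,0],"jaw":0},{"rot":[0,0,0],"travel":[0,0.008,0],"jaw":0}]'
python3 -c "
from h import *
plan([.569,-.368,.105],[.995,-.1]); save('wrist','w3.png')
a=[cv2.resize(cv2.imread('pics/'+f)[r0:r1,c0:c1],(480,400),interpolation=cv2.INTER_CUBIC) for f,r0,r1,c0,c1 in [('w3.png',140,300,190,382)]]
cv2.imwrite('pics/m3.png',np.hstack(a))"
```

```text
time: 4.4
position: [0.5249, -0.3636, 0.1068]
tool_rot: [1.282, 1.16, -1.282]
ft_force: [-1.2, 0.2, -0.3]
grip_width: 0.45
time: 4.8
position: [0.5249, -0.3636, 0.1068]
tool_rot: [1.282, 1.16, -1.282]
ft_force: [0.4, -0.3, 0.4]
grip_width: 0.45
time: 5.4
position: [0.5685, -0.3673, 0.1065]
tool_rot: [1.282, 1.161, -1.281]
ft_force: [-1.8, 0.6, -0.4]
grip_width: 0.501
t 5.4 pos [ 0.5685 -0.3673  0.1065] F [-1.8  0.6 -0.4] w 43.6
travel units [0.005 0.002 0.002]
rot units [ 0.017 -0.007 -0.001]
```

View pics/m3.png

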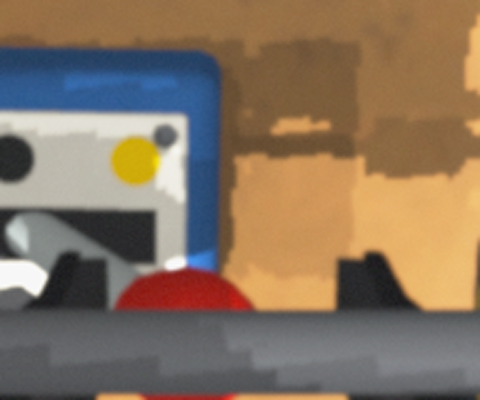

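```bash
python3 -m jog '[{"rot":[0,0,0],"travel":[0,0.015,0],"jaw":0},{"rot":[0,0,0],"travel":[0,0.008,0],"jaw":0}]'
python3 -m jog '[{"rot":[0,0,0],"travel":[0,0.006,0],"jaw":0}]'
```

```text
time: 5.65
position: [0.5742, -0.3685, 0.1068]
tool_rot: [1.282, 1.161, -1.283]
ft_force: [-5.0, 1.6, 1.1]
grip_width: 0.501
time: 5.75
position: [0.5743, -0.3686, 0.1065]
tool_rot: [1.281, 1.164, -1.286]
ft_force: [-7.9, 2.6, 4.2]
grip_width: 0.502
```

```bash
python3 -m jog '[{"rot":[0,0,0],"travel":[0,-0.02,0],"jaw":-0.2},{"rot":[0,0,0],"travel":[-0.08,0,0],"jaw":-0.2},{"rot":[0,0,0],"travel":[-0.15,0,0],"jaw":-0.2},{"rot":[0,0,0],"travel":[-0.15,0,0],"jaw":-0.2},{"rot":[0,0,0],"travel":[-0.1,0,0],"jaw":-0.2}]'
python3 -c "
from h import *
plan([.494,-.147,.24],[1,0.01]); save('wrist','w4.png')"
```

```text
time: 6.25
position: [0.5719, -0.3685, 0.2553]
tool_rot: [1.283, 1.154, -1.278]
ft_force: [0.3, 0.8, -0.1]
grip_width: 0.603
t 6.25 pos [ 0.5719 -0.3685  0.2553] F [ 0.3  0.8 -0.1] w 52.5
travel units [ 0.047 -0.332 -0.709]
rot units [-1.251  0.033 -0.073]
```

View pics/w4.png

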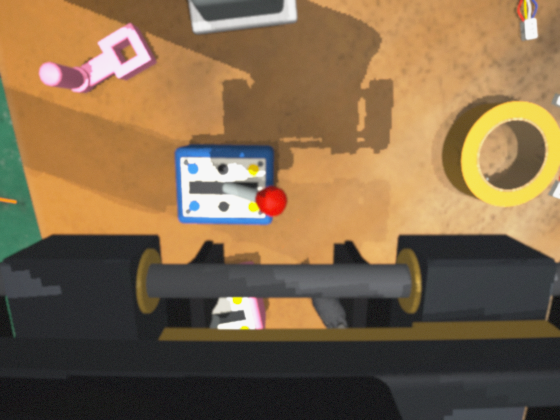

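```bash
python3 -m jog '[{"rot":[0,0,0],"travel":[0,-0.055,-0.118],"jaw":-0.2},{"rot":[0,0,0],"travel":[0,-0.055,-0.118],"jaw":-0.2},{"rot":[0,0,0],"travel":[0,-0.055,-0.118],"jaw":-0.2},{"rot":[0,0,0],"travel":[0,-0.055,-0.118],"jaw":-0.2},{"rot":[0,0,0],"travel":[0,-0.055,-0.118],"jaw":-0.2},{"rot":[0,0,0],"travel":[0,-0.055,-0.118],"jaw":-0.2},{"rot":[-0.7,0,0],"travel":[0,0,0],"jaw":-0.3},{"rot":[-0.55,0.03,-0.07],"travel":[0,0,0],"jaw":-0.3}]'
python3 -c "
from h import *
plan([.494,-.147,.24],[1,0.01]); save('wrist','w5.png')"
```

```text
time: 7.1
position: [0.4932, -0.1453, 0.2515]
tool_rot: [1.197, 1.219, -1.2]
ft_force: [-0.1, -0.7, -0.0]
grip_width: 0.646
t 7.1 pos [ 0.4932 -0.1453  0.2515] F [-0.1 -0.7 -0. ] w 56.2
travel units [0.038 0.003 0.006]
rot units [ 0.055 -0.01   0.036]
```

View pics/w5.png

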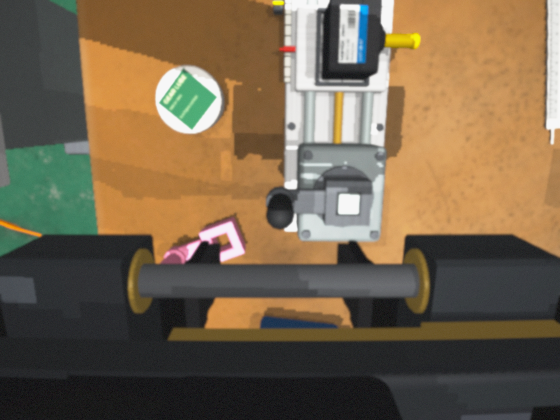

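Run:
```python
from h import *
im=cv2.imread('pics/w5.png')
cv2.imwrite('pics/w5a.png',cv2.resize(im[130:250,255:400],None,fx=5,fy=5,interpolation=cv2.INTER_CUBIC))
cv2.imwrite('pics/w5b.png',cv2.resize(im[0:80,260:420],None,fx=5,fy=5,interpolation=cv2.INTER_CUBIC))
```

```text
(no output)
```

View pics/w5a.png

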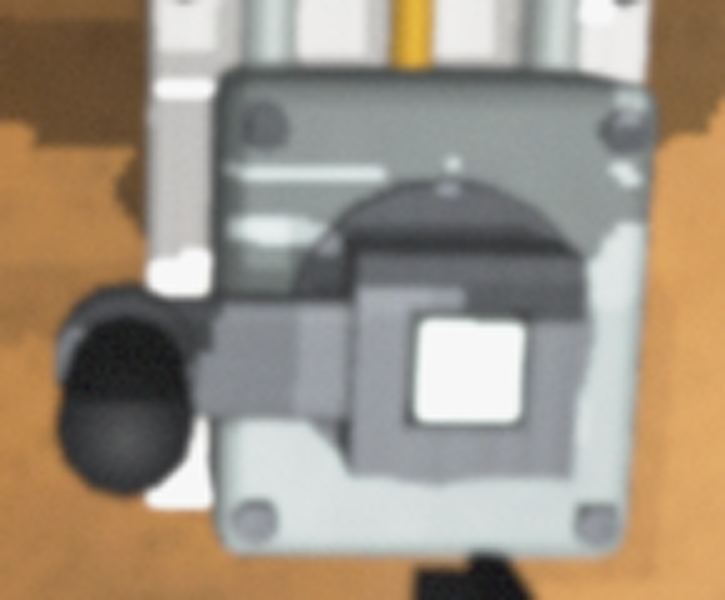

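View pics/w5b.png

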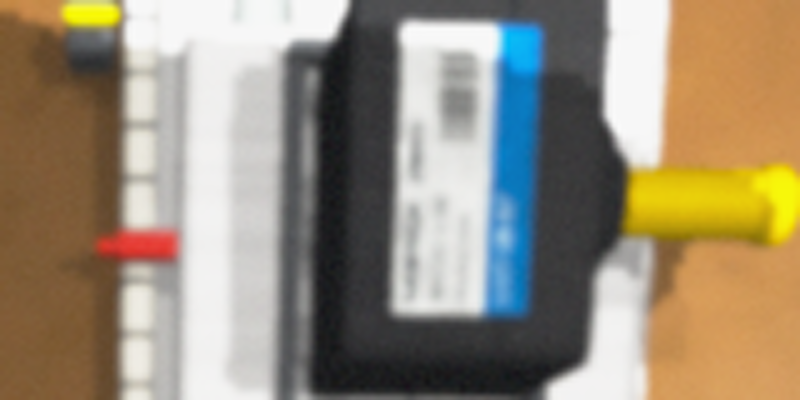

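Run:
```python
from h import *
np.set_printoptions(precision=4,suppress=True)
c=cam('wrist')
g=lambda u,v:np.array([255+(u+.5)/5-.5,130+(v+.5)/5-.5]);f=lambda u,v:np.array([260+(u+.5)/5-.5,(v+.5)/5-.5])
G=atz(c,g(125,430),.158);S=atz(c,g(470,371),.108);P=atz(c,f(98,245),.032);Q=atz(c,f(92,16),.032)
print(G,S,np.linalg.norm((G-S)[:2]),P,Q,Q-P)
sq=[atz(c,g(*p),.108) for p in((415,318),(524,318),(522,425),(414,422))];print(np.array(sq))
```

```text
[ 0.4935 -0.1481  0.158 ] [ 0.5535 -0.1496  0.108 ] 0.06009705248437436 [ 0.4909 -0.0101  0.032 ] [0.4891 0.0319 0.032 ] [-0.0018  0.042   0.    ]
[[ 0.5435 -0.1403  0.108 ]
 [ 0.5623 -0.14    0.108 ]
 [ 0.5633 -0.1591  0.108 ]
 [ 0.5443 -0.1589  0.108 ]]
```

```bash
python3 -m jog '[{"rot":[0.05,0,0],"travel":[0.1,0.001,0.009],"jaw":-0.3},{"rot":[0,0,0],"travel":[0.12,0,0],"jaw":-0.3},{"rot":[0,0,0],"travel":[0.12,0,0],"jaw":-0.3},{"rot":[0,0,0],"travel":[0.108,0,0],"jaw":-0.3},{"rot":[0,0,0],"travel":[0,0,0],"jaw":-0.3}]' 8
python3 -m jog '[{"rot":[0,0,0],"travel":[0,0,0],"jaw":1},{"rot":[0,0,0],"travel":[0,0,0],"jaw":1},{"rot":[0,0,0],"travel":[0,0,0],"jaw":1},{"rot":[0,0,0],"travel":[0,0,0],"jaw":1},{"rot":[0,0,0],"travel":[0,0,0],"jaw":1}]' 8
python3 -c "
from h import *
plan([.4935,-.1481,.117],[1,0.01]); save('wrist','w6.png')"
```

```text
time: 7.65
position: [0.4892, -0.1484, 0.1122]
tool_rot: [1.204, 1.225, -1.213]
ft_force: [-0.7, -0.2, -0.4]
grip_width: 0.649
time: 8.15
position: [0.4929, -0.1495, 0.1172]
tool_rot: [1.205, 1.216, -1.208]
ft_force: [0.1, 0.3, -1.4]
grip_width: 0.281
t 8.15 pos [ 0.4929 -0.1495  0.1172] F [ 0.1  0.3 -1.4] w 24.5
travel units [ 0.001  0.002 -0.005]
rot units [-0.056 -0.023  0.053]
```

View pics/w6.png

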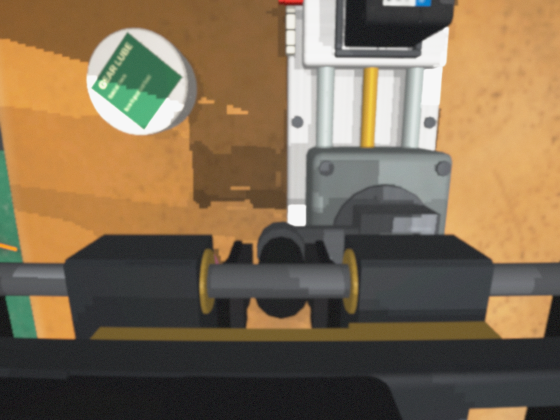

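```bash
python3 -m jog '[{"rot":[0,0,0],"travel":[0,0,0],"jaw":1},{"rot":[0,0,0],"travel":[0,0,0],"jaw":1}]' 8
python3 -m jog '[{"rot":[0,0,0],"travel":[0,0.0068,-0.0518],"jaw":1},{"rot":[0,0,0],"travel":[0,0.02,-0.0482],"jaw":1}]'
```

```text
time: 8.4
position: [0.4928, -0.1494, 0.1168]
tool_rot: [1.205, 1.217, -1.208]
ft_force: [-0.2, -0.2, 2.6]
grip_width: 0.241
time: 8.6
position: [0.5003, -0.1193, 0.1168]
tool_rot: [1.205, 1.216, -1.21]
ft_force: [2.7, -3.6, 0.6]
grip_width: 0.242
```

```bash
python3 -m jog '[{"rot":[0,0,0],"travel":[0,0.0318,-0.0414],"jaw":1},{"rot":[0,0,0],"travel":[0,0.0414,-0.0318],"jaw":1},{"rot":[0,0,0],"travel":[0,0.0482,-0.02],"jaw":1},{"rot":[0,0,0],"travel":[0,0.0518,-0.0068],"jaw":1}]'
python3 -c "
from h import *
plan([.5535,-.0896,.117],[1,0.01]); save('wrist','w7.png');save('side','side7.png')
im=cv2.imread('pics/side7.png')
cv2.imwrite('pics/s7.png',cv2.resize(im[175:285,205:345],None,fx=5.4,fy=5.4,interpolation=cv2.INTER_CUBIC))"
```

```text
time: 9.0
position: [0.5519, -0.0874, 0.1164]
tool_rot: [1.202, 1.219, -1.209]
ft_force: [-2.2, -1.8, 3.1]
grip_width: 0.241
t 9.0 pos [ 0.5519 -0.0874  0.1164] F [-2.2 -1.8  3.1] w 20.9
travel units [-0.002  0.005  0.007]
rot units [-0.039 -0.026  0.086]
```

View pics/s7.png

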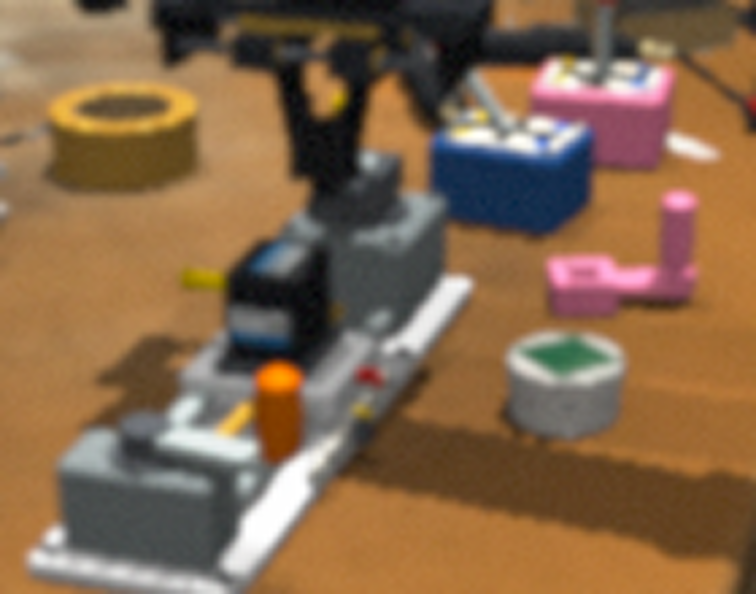

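View pics/w7.png

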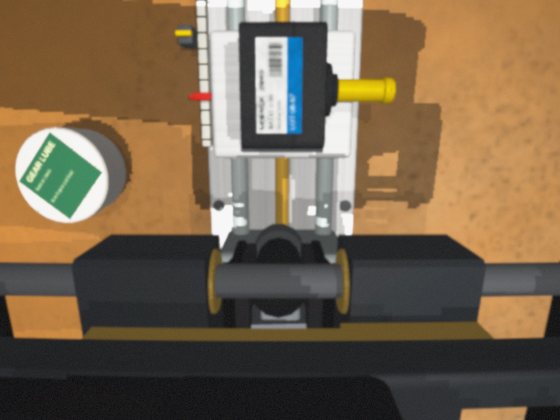

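```bash
python3 -m jog '[{"rot":[0,0,0],"travel":[0,0.054,0.011],"jaw":1},{"rot":[0,0,0],"travel":[0,0.0482,0.02],"jaw":1},{"rot":[0,0,0],"travel":[0,0.0414,0.0318],"jaw":1},{"rot":[0,0,0],"travel":[0,0.0318,0.0414],"jaw":1},{"rot":[0,0,0],"travel":[0,0.02,0.0482],"jaw":1},{"rot":[0,0,0],"travel":[0,0.0068,0.0518],"jaw":1}]'
python3 -c "
from h import *
plan([.6135,-.1496,.117],[1,0.01])"
```

```text
time: 9.7
position: [0.6149, -0.1498, 0.1165]
tool_rot: [1.206, 1.216, -1.205]
ft_force: [2.1, 2.8, 2.6]
grip_width: 0.24
t 9.7 pos [ 0.6149 -0.1498  0.1165] F [2.1 2.8 2.6] w 20.8
travel units [-0.002 -0.005 -0.001]
rot units [-0.041 -0.038  0.027]
```

Tracking well, about 1.5 mm off the ideal circle. Continuing with k12..k19.

```bash
python3 -m jog '[{"rot":[0,0,0],"travel":[0,-0.010,0.0518],"jaw":1},{"rot":[0,0,0],"travel":[0,-0.02,0.0482],"jaw":1},{"rot":[0,0,0],"travel":[0,-0.0318,0.0414],"jaw":1},{"rot":[0,0,0],"travel":[0,-0.0414,0.0318],"jaw":1},{"rot":[0,0,0],"travel":[0,-0.0482,0.02],"jaw":1},{"rot":[0,0,0],"travel":[0,-0.0518,0.0068],"jaw":1}]'
python3 -c "
from h import *
plan([.5535,-.2096,.117],[1,0.01])"
```

```text
time: 10.3
position: [0.5505, -0.2108, 0.1155]
tool_rot: [1.205, 1.219, -1.21]
ft_force: [2.3, 2.5, 2.6]
grip_width: 0.239
t 10.3 pos [ 0.5505 -0.2108  0.1155] F [2.3 2.5 2.6] w 20.8
travel units [-0.005  0.01  -0.004]
rot units [-0.068 -0.037  0.079]
```

```bash
python3 -m jog '[{"rot":[0,0,0],"travel":[-0.004,-0.044,-0.010],"jaw":1},{"rot":[0,0,0],"travel":[0,-0.0482,-0.02],"jaw":1},{"rot":[0,0,0],"travel":[0,-0.0414,-0.0318],"jaw":1},{"rot":[0,0,0],"travel":[0,-0.0318,-0.0414],"jaw":1},{"rot":[0,0,0],"travel":[0,-0.02,-0.0482],"jaw":1},{"rot":[0,0,0],"travel":[0,-0.0068,-0.0518],"jaw":1}]'
python3 -c "
from h import *
plan([.4935,-.1496,.117],[1,0.01]); save('wrist','w8.png');save('side','side8.png')
im=cv2.imread('pics/side8.png')
cv2.imwrite('pics/s8.png',cv2.resize(im[175:285,205:345],None,fx=5.4,fy=5.4,interpolation=cv2.INTER_CUBIC))"
```

```text
time: 10.9
position: [0.4931, -0.1498, 0.1169]
tool_rot: [1.204, 1.217, -1.21]
ft_force: [7.3, -2.4, -3.0]
grip_width: 0.244
t 10.9 pos [ 0.4931 -0.1498  0.1169] F [ 7.3 -2.4 -3. ] w 21.2
travel units [-0.     0.001 -0.001]
rot units [-0.066 -0.015  0.069]
```

View pics/s8.png

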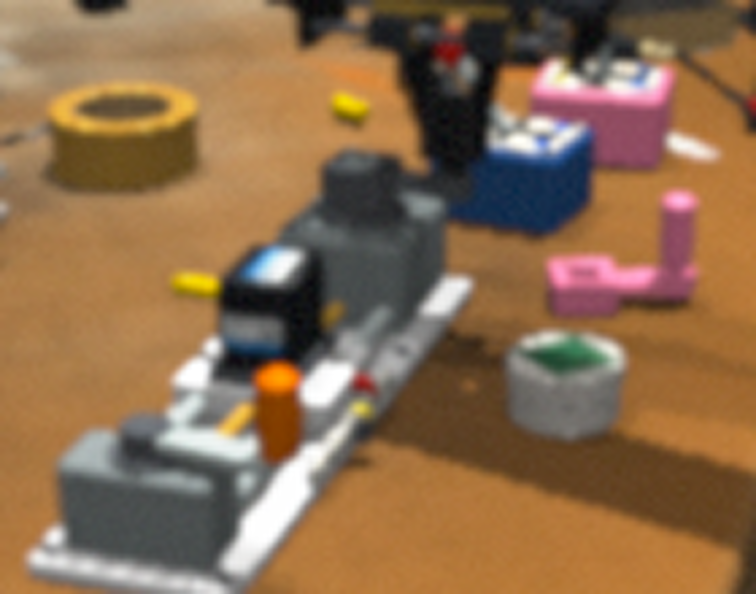

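View pics/w8.png

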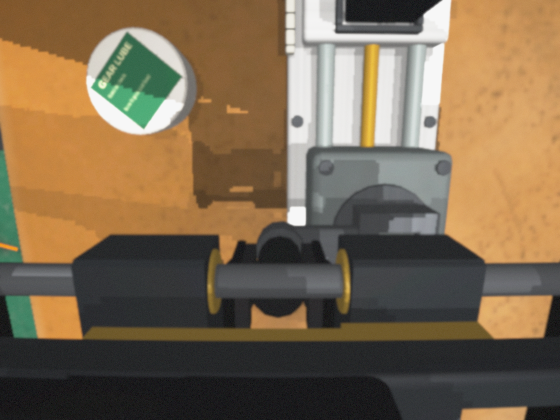

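```bash
python3 -m jog '[{"rot":[0,0,0],"travel":[0,0.0068,-0.049],"jaw":1},{"rot":[0,0,0],"travel":[0,0.02,-0.0482],"jaw":1},{"rot":[0,0,0],"travel":[0,0.0318,-0.0414],"jaw":1},{"rot":[0,0,0],"travel":[0,0.0414,-0.0318],"jaw":1},{"rot":[0,0,0],"travel":[0,0.0482,-0.02],"jaw":1},{"rot":[0,0,0],"travel":[0,0.0518,-0.0068],"jaw":1}]'
python3 -c "
from h import *
plan([.5535,-.0896,.117],[1,0.01])"
```

```text
time: 11.6
position: [0.5519, -0.0885, 0.1168]
tool_rot: [1.201, 1.223, -1.212]
ft_force: [-2.3, 0.0, 3.9]
grip_width: 0.238
t 11.6 pos [ 0.5519 -0.0885  0.1168] F [-2.3  0.   3.9] w 20.7
travel units [-0.001  0.005  0.004]
rot units [-0.043 -0.037  0.138]
```

```bash
python3 -m jog '[{"rot":[0,0,0],"travel":[-0.001,0.054,0.0095],"jaw":1},{"rot":[0,0,0],"travel":[0,0.0482,0.02],"jaw":1},{"rot":[0,0,0],"travel":[0,0.0414,0.0318],"jaw":1},{"rot":[0,0,0],"travel":[0,0.0318,0.0414],"jaw":1},{"rot":[0,0,0],"travel":[0,0.018,0.0482],"jaw":1},{"rot":[0,0,0],"travel":[0,0.005,0.0518],"jaw":1}]'
python3 -m jog '[{"rot":[0,0,0],"travel":[0,-0.008,0.0518],"jaw":1},{"rot":[0,0,0],"travel":[0,-0.02,0.0482],"jaw":1},{"rot":[0,0,0],"travel":[0,-0.0318,0.0414],"jaw":1},{"rot":[0,0,0],"travel":[0,-0.0414,0.0318],"jaw":1},{"rot":[0,0,0],"travel":[0,-0.0482,0.02],"jaw":1},{"rot":[0,0,0],"travel":[0,-0.049,0.0068],"jaw":1}]'
python3 -c "
from h import *
plan([.5535,-.2096,.117],[1,0.01])"
```

```text
time: 12.2
position: [0.6145, -0.151, 0.117]
tool_rot: [1.205, 1.219, -1.207]
ft_force: [0.8, 2.5, 1.8]
grip_width: 0.236
time: 12.8
position: [0.553, -0.2104, 0.1167]
tool_rot: [1.206, 1.22, -1.208]
ft_force: [2.1, 6.2, -1.4]
grip_width: 0.241
t 12.8 pos [ 0.553  -0.2104  0.1167] F [ 2.1  6.2 -1.4] w 20.9
travel units [-0.001  0.002 -0.003]
rot units [-0.057 -0.051  0.076]
```

```bash
python3 -m jog '[{"rot":[0,0,0],"travel":[-0.001,-0.051,-0.009],"jaw":1},{"rot":[0,0,0],"travel":[0,-0.0482,-0.02],"jaw":1},{"rot":[0,0,0],"travel":[0,-0.0414,-0.0318],"jaw":1},{"rot":[0,0,0],"travel":[0,-0.0318,-0.0414],"jaw":1},{"rot":[0,0,0],"travel":[0,-0.02,-0.0482],"jaw":1},{"rot":[0,0,0],"travel":[0,-0.0068,-0.0518],"jaw":1}]'
python3 -m jog '[{"rot":[0,0,0],"travel":[0,0.008,-0.049],"jaw":1},{"rot":[0,0,0],"travel":[0,0.02,-0.0482],"jaw":1},{"rot":[0,0,0],"travel":[0,0.0318,-0.0414],"jaw":1},{"rot":[0,0,0],"travel":[0,0.0414,-0.0318],"jaw":1},{"rot":[0,0,0],"travel":[0,0.0482,-0.02],"jaw":1},{"rot":[0,0,0],"travel":[0,0.0518,-0.0068],"jaw":1}]'
python3 -c "
from h import *
plan([.5535,-.0896,.117],[1,0.01]); save('wrist','w9.png')"
```

```text
time: 13.4
position: [0.4938, -0.152, 0.1178]
tool_rot: [1.204, 1.214, -1.21]
ft_force: [6.7, -2.1, -6.8]
grip_width: 0.242
time: 14.0
position: [0.5531, -0.0894, 0.1176]
tool_rot: [1.201, 1.222, -1.211]
ft_force: [-1.0, 1.0, 0.7]
grip_width: 0.241
t 14.0 pos [ 0.5531 -0.0894  0.1176] F [-1.   1.   0.7] w 21.0
travel units [0.002 0.001 0.001]
rot units [-0.038 -0.035  0.12 ]
```

View pics/w9.png

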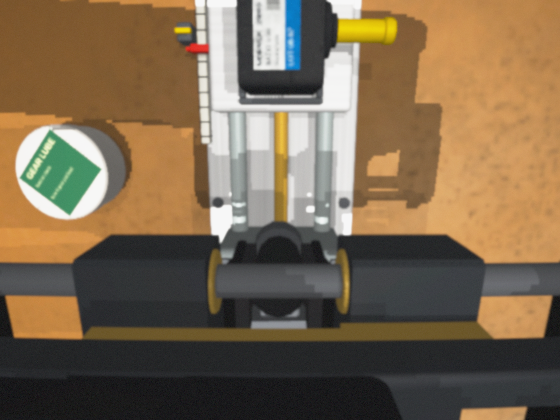

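Run:
```python
from h import *
a=[cv2.resize(cv2.imread('pics/'+f)[10:120,165:235],None,fx=5,fy=5,interpolation=cv2.INTER_CUBIC) for f in('w7.png','w9.png')]
cv2.imwrite('pics/c9.png',np.hstack(a))
```

```text
(no output)
```

View pics/c9.png

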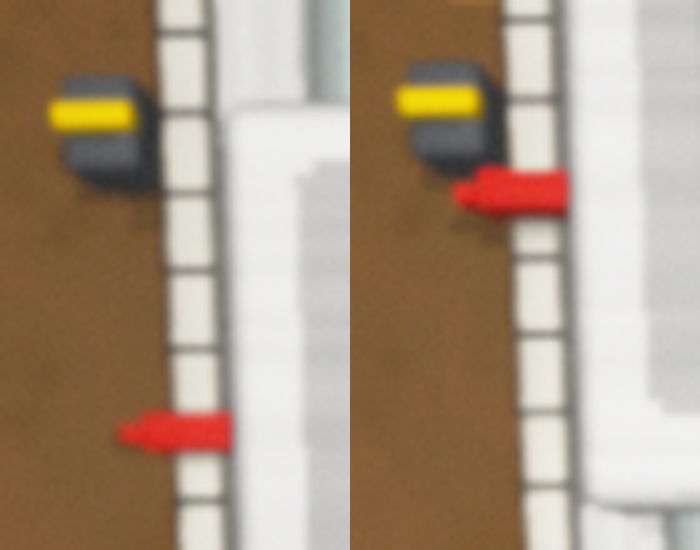

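Run:
```python
from h import *
c=cam('wrist')
for d,(t,m) in {'w7':((122,434),(92,115)),'w9':((108,195),(88,101))}.items():
    f=lambda u,v:np.array([165+(u+.5)/5-.5,10+(v+.5)/5-.5])
    T=atz(c,f(*t),.032);M=atz(c,f(*m),.032);print(d,T,M,M-T)
```

```text
w7 [ 0.49485171 -0.00812046  0.032     ] [0.49264469 0.03150833 0.032     ] [-0.00220703  0.0396288   0.        ]
w9 [0.49430862 0.02177508 0.032     ] [0.49219957 0.03320005 0.032     ] [-2.10905178e-03  1.14249710e-02 -2.77555756e-17]
```

```bash
python3 -m jog '[{"rot":[0,0,0],"travel":[0.002,0.052,0.0075],"jaw":1},{"rot":[0,0,0],"travel":[0,0.0482,0.02],"jaw":1},{"rot":[0,0,0],"travel":[0,0.0414,0.0318],"jaw":1},{"rot":[0,0,0],"travel":[0,0.0318,0.0414],"jaw":1},{"rot":[0,0,0],"travel":[0,0.018,0.0482],"jaw":1},{"rot":[0,0,0],"travel":[0,0.005,0.0518],"jaw":1}]'
python3 -m jog '[{"rot":[0,0,0],"travel":[0,-0.008,0.049],"jaw":1},{"rot":[0,0,0],"travel":[0,-0.02,0.0482],"jaw":1},{"rot":[0,0,0],"travel":[0,-0.0318,0.0414],"jaw":1},{"rot":[0,0,0],"travel":[0,-0.0414,0.0318],"jaw":1},{"rot":[0,0,0],"travel":[0,-0.0482,0.02],"jaw":1},{"rot":[0,0,0],"travel":[0,-0.049,0.0068],"jaw":1}]'
python3 -c "
from h import *
plan([.5535,-.2096,.117],[1,0.01])"
```

```text
time: 14.65
position: [0.6144, -0.1518, 0.1172]
tool_rot: [1.205, 1.218, -1.208]
ft_force: [-1.7, 2.3, 2.9]
grip_width: 0.234
time: 15.25
position: [0.5534, -0.2104, 0.1168]
tool_rot: [1.206, 1.218, -1.208]
ft_force: [1.9, 4.9, 1.3]
grip_width: 0.241
t 15.25 pos [ 0.5534 -0.2104  0.1168] F [1.9 4.9 1.3] w 21.0
travel units [-0.001  0.    -0.003]
rot units [-0.06  -0.042  0.065]
```

```bash
python3 -m jog '[{"rot":[0,0,0],"travel":[-0.001,-0.051,-0.009],"jaw":1},{"rot":[0,0,0],"travel":[0,-0.0482,-0.02],"jaw":1},{"rot":[0,0,0],"travel":[0,-0.0414,-0.0318],"jaw":1},{"rot":[0,0,0],"travel":[0,-0.0318,-0.0414],"jaw":1},{"rot":[0,0,0],"travel":[0,-0.02,-0.0482],"jaw":1},{"rot":[0,0,0],"travel":[0,-0.0068,-0.0518],"jaw":1},{"rot":[0,0,0],"travel":[0,0.008,-0.049],"jaw":1},{"rot":[0,0,0],"travel":[0,0.008,-0.022],"jaw":1}]'
python3 -m jog '[{"rot":[0,0,0],"travel":[0,0,0],"jaw":1},{"rot":[0,0,0],"travel":[0,0,0],"jaw":1}]'
python3 -c "
from h import *
plan([.4969,-.1275,.117],[1,0.01]); save('top','top10.png')
im=cv2.imread('pics/top10.png')
cv2.imwrite('pics/t10.png',cv2.resize(im[170:270,180:340],None,fx=5,fy=5,interpolation=cv2.INTER_CUBIC))"
```

```text
time: 16.05
position: [0.4981, -0.1277, 0.1176]
tool_rot: [1.202, 1.22, -1.21]
ft_force: [-1.3, -1.4, -0.5]
grip_width: 0.24
time: 16.25
position: [0.4984, -0.1279, 0.1175]
tool_rot: [1.204, 1.222, -1.21]
ft_force: [-3.7, 3.1, 2.3]
grip_width: 0.239
t 16.25 pos [ 0.4984 -0.1279  0.1175] F [-3.7  3.1  2.3] w 20.8
travel units [ 0.002 -0.005 -0.001]
rot units [-0.049 -0.05   0.104]
```

View pics/t10.png

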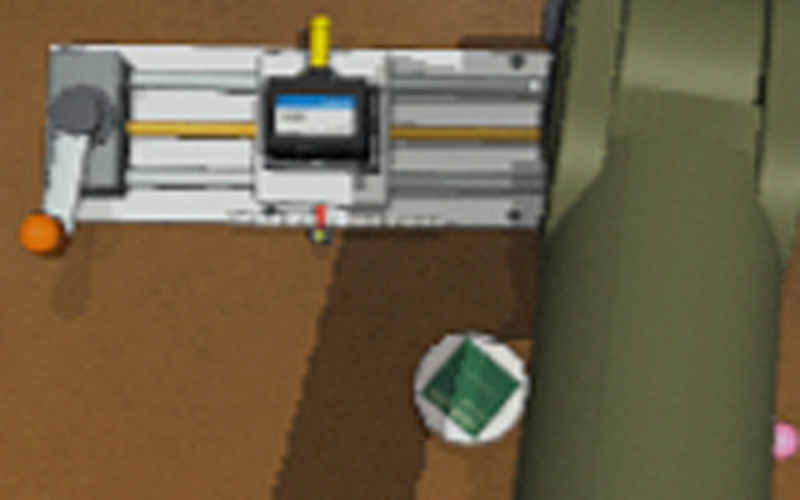

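```bash
python3 -m jog '[{"rot":[0,0,0],"travel":[0,0,0],"jaw":-0.1},{"rot":[0,0,0],"travel":[0,0,0],"jaw":-0.1},{"rot":[0,0,0],"travel":[0,0,0],"jaw":-0.1},{"rot":[0,0,0],"travel":[-0.04,0,0],"jaw":-0.1},{"rot":[0,0,0],"travel":[-0.12,0,0],"jaw":-0.1},{"rot":[0,0,0],"travel":[-0.15,0,0],"jaw":-0.1},{"rot":[0,0,0],"travel":[-0.14,0,0],"jaw":-0.1},{"rot":[0,0,0],"travel":[0,0,-0.1],"jaw":-0.1}]'
python3 -c "
from h import *
plan([.48,.17,.25],[1,0.01]); save('wrist','w11.png')"
```

```text
time: 17.1
position: [0.5034, -0.1039, 0.26]
tool_rot: [1.211, 1.202, -1.208]
ft_force: [1.8, 0.8, 0.1]
grip_width: 0.549
t 17.1 pos [ 0.5034 -0.1039  0.26  ] F [1.8 0.8 0.1] w 47.8
travel units [ 0.031 -0.08  -0.913]
rot units [-0.14   0.031 -0.06 ]
```

View pics/w11.png

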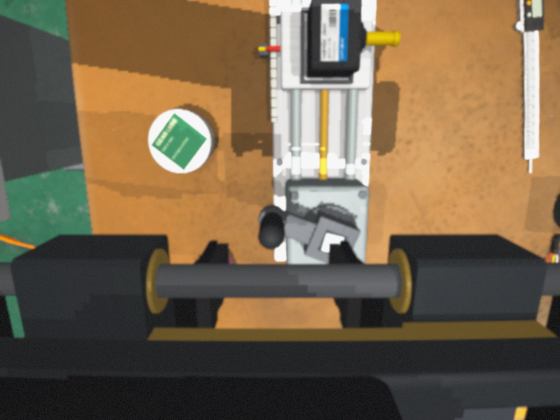

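```bash
python3 -m jog '[{"rot":[0,0,0],"travel":[0.004,-0.011,-0.13],"jaw":-0.1},{"rot":[0,0,0],"travel":[0.004,-0.011,-0.13],"jaw":-0.1},{"rot":[0,0,0],"travel":[0.004,-0.011,-0.13],"jaw":-0.1},{"rot":[0,0,0],"travel":[0.004,-0.011,-0.13],"jaw":-0.1},{"rot":[0,0,0],"travel":[0.004,-0.011,-0.13],"jaw":-0.1},{"rot":[0,0,0],"travel":[0.004,-0.011,-0.13],"jaw":-0.1},{"rot":[0,0,0],"travel":[0.004,-0.011,-0.13],"jaw":-0.1},{"rot":[0,0,0],"travel":[0,0,0],"jaw":-0.1}]'
python3 -c "
from h import *
plan([.48,.17,.25],[1,0.01]); save('wrist','w12.png');print(ctrl.get_state()['joint_positions'])
im=cv2.imread('pics/w12.png')
cv2.imwrite('pics/w12a.png',cv2.resize(im[90:260,230:400],None,fx=4,fy=4,interpolation=cv2.INTER_CUBIC))"
```

```text
time: 17.95
position: [0.4735, 0.1806, 0.2462]
tool_rot: [1.199, 1.225, -1.199]
ft_force: [-0.1, 0.6, 0.3]
grip_width: 0.546
t 17.95 pos [0.4735 0.1806 0.2462] F [-0.1  0.6  0.3] w 47.5
travel units [-0.013  0.021  0.036]
rot units [ 0.065 -0.067  0.063]
[ 0.4472845   0.05208424 -0.87142145  1.73673596  0.03503508  1.37510268
 -0.41838337]
```

View pics/w12.png

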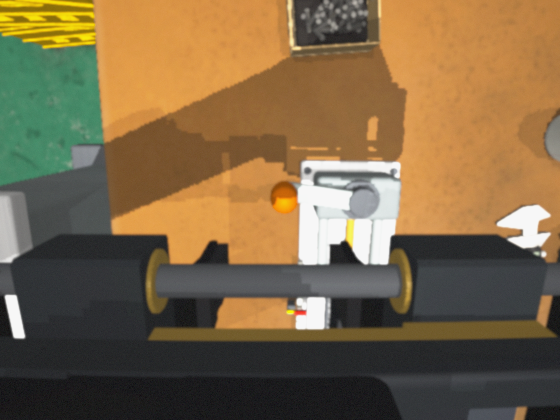

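View pics/w12a.png

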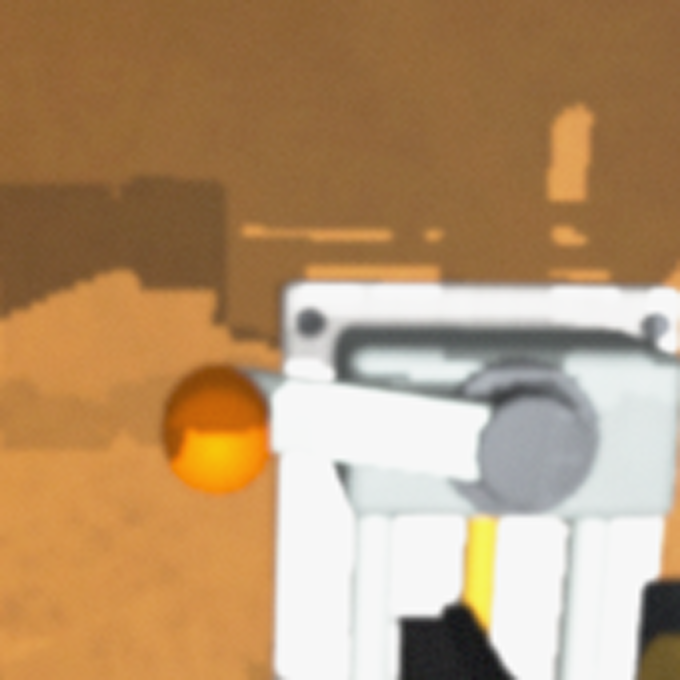

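Run:
```python
from h import *
np.set_printoptions(precision=4,suppress=True)
c=cam('wrist')
G=atz(c,(284.3,199.9),.126);print(G)
for z in(.08,.095):
  P=atz(c,(364.8,203),z);d=(G-P);print(P,np.linalg.norm(d[:2]),np.arctan2(d[1],-d[0]))
print(atz(c,(290,52),.064))
plan([G[0],G[1],.088],[1,.01])
```

```text
[0.478  0.1816 0.126 ]
[0.5539 0.1699 0.08  ] 0.07681892428007135 0.15297758631747255
[0.5503 0.1732 0.095 ] 0.07276240935862845 0.1161483620636486
[0.4819 0.3039 0.064 ]
t 18.0 pos [0.4745 0.1771 0.246 ] F [-0.1 -0.3  0.3] w 47.8
travel units [ 0.527  0.015 -0.013]
rot units [ 0.023 -0.041  0.064]
```

```bash
python3 -m jog '[{"rot":[0,0,0],"travel":[0.08,0.013,-0.012],"jaw":-0.1},{"rot":[0,0,0],"travel":[0.11,0,0],"jaw":-0.1},{"rot":[0,0,0],"travel":[0.12,0,0],"jaw":-0.1},{"rot":[0,0,0],"travel":[0.12,0,0],"jaw":-0.1},{"rot":[0,0,0],"travel":[0.09,0,0],"jaw":-0.1},{"rot":[0,0,0],"travel":[0,0,0],"jaw":-0.1},{"rot":[0,0,0],"travel":[0,0,0],"jaw":-0.1}]'
python3 -c "
from h import *
plan([.478,.1816,.088],[1,0.01]); save('wrist','w13.png')"
```

```text
time: 18.7
position: [0.4789, 0.177, 0.0899]
tool_rot: [1.205, 1.218, -1.21]
ft_force: [0.1, 1.2, 0.2]
grip_width: 0.551
t 18.7 pos [0.4789 0.177  0.0899] F [0.1 1.2 0.2] w 48.0
travel units [ 0.006 -0.003 -0.015]
rot units [-0.068 -0.03   0.072]
```

View pics/w13.png

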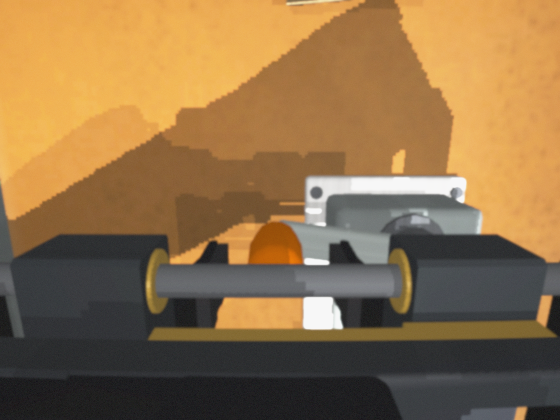

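Knob (276,245) stands between the fingers at (205,270) and (352,270). I'll shift 4 mm along +y and close gently.

```bash
python3 -m jog '[{"rot":[0,0,0],"travel":[0.003,-0.002,-0.013],"jaw":-0.1},{"rot":[0,0,0],"travel":[0,0,0],"jaw":1},{"rot":[0,0,0],"travel":[0,0,0],"jaw":1},{"rot":[0,0,0],"travel":[0,0,0],"jaw":1},{"rot":[0,0,0],"travel":[0,0,0],"jaw":1},{"rot":[0,0,0],"travel":[0,0,0],"jaw":1}]' 8
python3 -c "
from h import *
plan([.478,.1816,.088],[1,0.01])"
```

```text
time: 19.35
position: [0.4775, 0.1817, 0.0887]
tool_rot: [1.204, 1.218, -1.209]
ft_force: [-1.4, -0.1, 2.3]
grip_width: 0.281
t 19.35 pos [0.4775 0.1817 0.0887] F [-1.4 -0.1  2.3] w 24.4
travel units [0.002 0.002 0.   ]
rot units [-0.054 -0.027  0.076]
```

```bash
python3 -m jog '[{"rot":[1,0,0],"travel":[0,0.0038,-0.0215],"jaw":1},{"rot":[1,0,0],"travel":[0,0.0038,-0.0215],"jaw":1},{"rot":[1,0,0],"travel":[0,0.0038,-0.0215],"jaw":1},{"rot":[1,0,0],"travel":[0,0.0038,-0.0215],"jaw":1}]'
python3 -m jog '[{"rot":[1,0,0],"travel":[0,0.0038,-0.0215],"jaw":1},{"rot":[1,0,0],"travel":[0,0.0038,-0.0215],"jaw":1},{"rot":[1,0,0],"travel":[0,0.0038,-0.0215],"jaw":1},{"rot":[1,0,0],"travel":[0,0.0038,-0.0215],"jaw":1}]'
python3 -c "
from h import *
s=ctrl.get_state();d=s['position'][:2]-np.array([.5535,.171]);print(np.linalg.norm(d),np.arctan2(d[1],-d[0]),s['ft_force'])"
```

```text
time: 19.75
position: [0.4845, 0.207, 0.0886]
tool_rot: [1.457, 1.031, -1.466]
ft_force: [-3.5, -0.3, 4.5]
grip_width: 0.282
time: 20.15
position: [0.5, 0.2285, 0.0886]
tool_rot: [1.697, 0.802, -1.708]
ft_force: [-3.2, 0.3, 3.3]
grip_width: 0.278
0.07853820546318226 0.8218439825081187 [-3.16396302  0.30361935  3.26754133]
```

```bash
python3 -m jog '[{"rot":[1,0,0],"travel":[0,0.008,-0.0215],"jaw":1},{"rot":[1,0,0],"travel":[0,0.006,-0.0215],"jaw":1},{"rot":[1,0,0],"travel":[0,0.0038,-0.0215],"jaw":1}]'
python3 -c "
from h import *
s=ctrl.get_state();d=s['position'][:2]-np.array([.5535,.171]);print(np.linalg.norm(d),np.arctan2(d[1],-d[0]),s['ft_force'])"
python3 -m jog '[{"rot":[0.6,0,0],"travel":[0,0.003,-0.0125],"jaw":1}]'
python3 -c "
from h import *
s=ctrl.get_state();d=s['position'][:2]-np.array([.5535,.171]);print(np.linalg.norm(d),np.arctan2(d[1],-d[0]),s['ft_force'])"
```

```text
time: 20.45
position: [0.5168, 0.2407, 0.0886]
tool_rot: [1.866, 0.603, -1.88]
ft_force: [-4.6, 3.8, 3.8]
grip_width: 0.278
0.07878972588204451 1.0860329877487018 [-4.61615578  3.75163969  3.83212191]
time: 20.55
position: [0.5206, 0.2426, 0.0887]
tool_rot: [1.899, 0.56, -1.912]
ft_force: [-4.3, 4.0, 2.3]
grip_width: 0.274
0.07875268592621805 1.1399798903848364 [-4.33291452  3.95927648  2.33444609]
```

```bash
python3 -m jog '[{"rot":[0.6,0,0],"travel":[0,0.003,-0.0125],"jaw":1},{"rot":[0,0,0],"travel":[0,0,0],"jaw":1}]'
python3 -c "
from h import *
s=ctrl.get_state();d=s['position'][:2]-np.array([.5535,.171]);print(np.linalg.norm(d),np.arctan2(d[1],-d[0]),s['ft_force'])"
python3 -m jog '[{"rot":[0,0,0],"travel":[0,0.002,-0.008],"jaw":1}]'
```

```text
time: 20.75
position: [0.5225, 0.2435, 0.0883]
tool_rot: [1.926, 0.516, -1.946]
ft_force: [-7.1, 4.8, 5.2]
grip_width: 0.275
0.07889057657059699 1.1667925274113309 [-7.11675323  4.76087008  5.23650032]
time: 20.85
position: [0.523, 0.2438, 0.088]
tool_rot: [1.922, 0.517, -1.949]
ft_force: [-13.4, 2.0, 6.9]
grip_width: 0.272
```

```bash
python3 -m jog '[{"rot":[0,0,0],"travel":[0,-0.001,0.008],"jaw":1},{"rot":[0,0,0],"travel":[0,0,0],"jaw":0},{"rot":[0,0,0],"travel":[0,0,0],"jaw":0},{"rot":[0,0,0],"travel":[0,0,0],"jaw":0},{"rot":[0,0,0],"travel":[-0.05,0,0],"jaw":0},{"rot":[0,0,0],"travel":[-0.15,0,0],"jaw":0},{"rot":[0,0,0],"travel":[-0.15,0,0],"jaw":0},{"rot":[0,0,0],"travel":[-0.15,0,0],"jaw":0}]'
python3 -c "
from h import *
plan([.45,.1,.3]);save('wrist','w14.png');save('top','top14.png');save('side','side14.png')
im=cv2.imread('pics/top14.png')
cv2.imwrite('pics/t14.png',cv2.resize(im[160:280,180:340],None,fx=5,fy=5,interpolation=cv2.INTER_CUBIC))"
```

```text
time: 21.65
position: [0.5272, 0.239, 0.2413]
tool_rot: [1.932, 0.509, -1.94]
ft_force: [0.9, 0.2, -0.3]
grip_width: 0.497
t 21.65 pos [0.5272 0.239  0.2413] F [ 0.9  0.2 -0.3] w 43.2
travel units [-0.196  0.277  0.452]
tool y [ 0.48882566 -0.87236874 -0.00471813] z [-0.87236869 -0.48884064  0.00277451]
```

View pics/w14.png

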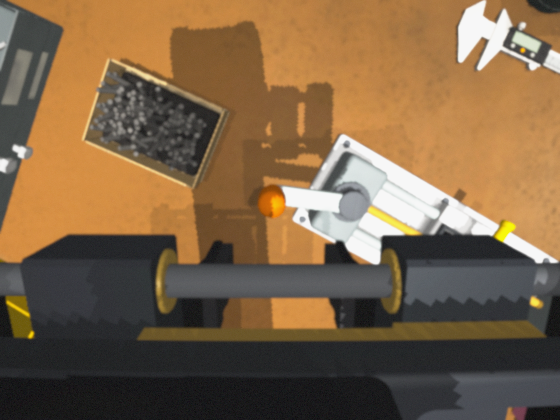

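View pics/t14.png

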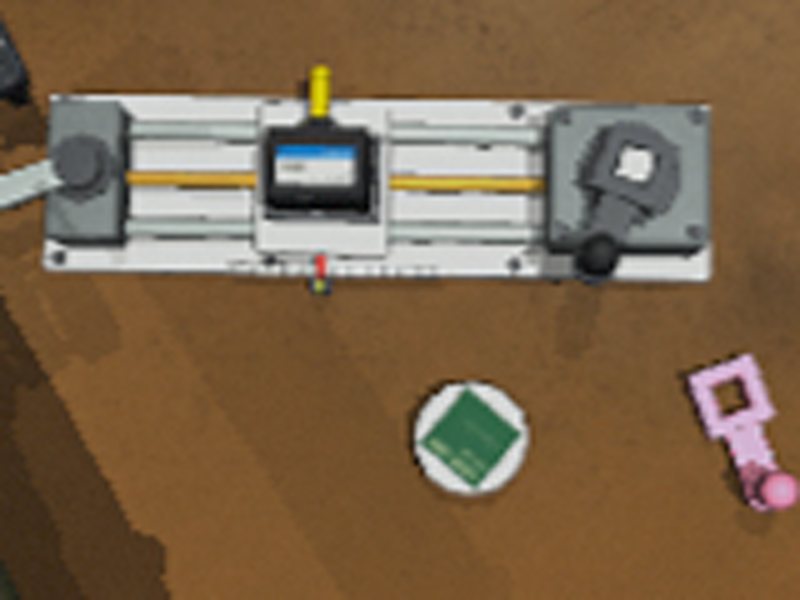

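View pics/side14.png

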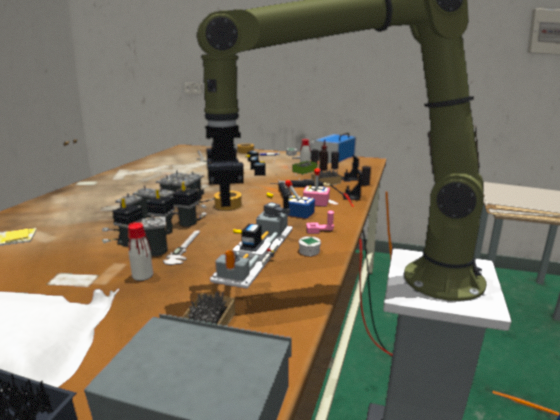

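Run:
```python
from h import *
c=cam('wrist');G=atz(c,(272,201),.126)
for z in(.085,.095):
  P=atz(c,(354,199),z);d=G-P;print(G,P,np.arctan2(d[1],-d[0]))
t=cam('top');A=lambda u,v:np.array([180+(u+.5)/5-.5,160+(v+.5)/5-.5])
print(atz(t,A(320,272),.032),atz(t,A(319,285),.032))
im=cv2.imread('pics/top14.png')
cv2.imwrite('pics/t14s.png',cv2.resize(im[180:250,350:450],None,fx=6,fy=6,interpolation=cv2.INTER_CUBIC))
cv2.imwrite('pics/t14p.png',cv2.resize(im[195:225,225:265],None,fx=16,fy=16,interpolation=cv2.INTER_CUBIC))
```

```text
[0.53040297 0.24676087 0.126     ] [0.56050055 0.17897272 0.085     ] 1.152947605975757
[0.53040297 0.24676087 0.126     ] [0.56127938 0.1818457  0.095     ] 1.1268240345009486
[0.49705441 0.03470391 0.032     ] [0.48916609 0.03504873 0.032     ]
```

View pics/t14s.png

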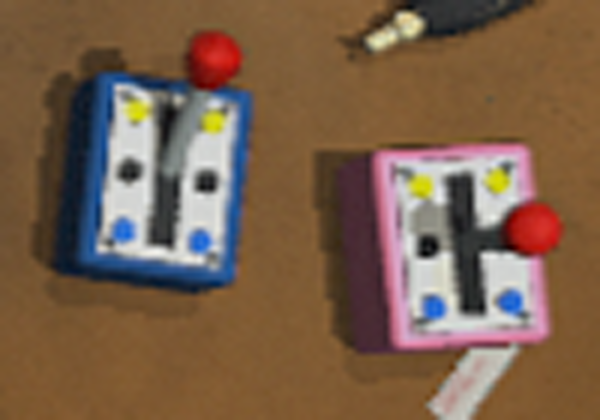

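View pics/t14p.png

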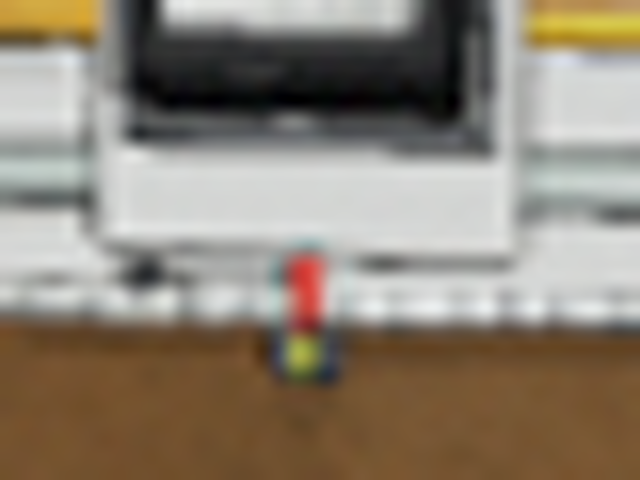

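```bash
python3 -c "
from bench import ctrl
print(ctrl.get_state()['time'],ctrl.close_job())"
```

```text
the job is handed in; nothing more can be done
21.8 None
```

The job is done and handed in at about 22 s of the 72 s allowed; the system gives no verdict.

**What I did**
- **Selector:** I pushed the blue box's lever to upright and held it there for about 1.4 s. I then pushed it to the yellow stop, where the force rose to about 8 N.
- **Crank:** I gripped it at 8 N and wound it about 3.1 turns clockwise on a circle of 60 mm radius.
- **Clamp:** I gripped the orange knob and swung it outward until the force rose at its stop. I then let go and raised the arm clear.

**Last checks**
- **Selector:** the lever leans to the yellow dots.
- **Pointer:** it lines up with the yellow mark to under 1 mm in the top view.
- **Clamp:** it reads about 1.13 to 1.17 rad.
- **Crank and gearhead:** the crank sits level and fully down on its square, and the gearhead is between its lips.
- **Surroundings:** the tin, the pin box and the pink look-alikes appear unmoved by eye; I did not measure their positions afterwards.
- **Robot:** it was touching nothing when I handed in.

**Disagreements:** none of the checks failed. The wrist and top cameras differed by up to 2 mm on the pointer's starting distance from the mark (42 and 44 mm). The clamp radius read 79 mm against the stated 75 mm, probably from my pivot estimate.

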